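# Warm the walnuts: slide the tray in, set the heat dial

## Robot

A 6-joint arm with a two-finger parallel gripper is mounted at the origin on the work surface. World frame = base frame: x ahead of the robot, y to its left, z up, the work surface at z = 0. Lengths are in mm, angles in rad, forces in N, time in s.
With the tool pointing down it reaches from about 275 to 825 mm from the base axis. Payload 5.2 kg.
Tool frame: the origin (TCP) lies midway between the tips of the shut fingers; the grasp point (between the pads) lies 19 mm behind it; z points along the fingers, y is the line along which they close (so a half turn about z gives the same grasp; the last joint's range is limited). The gripper opens to 93 mm and grips with 3 to 60 N. Pads are 15 mm wide; open, the fingers measure 128 mm over their backs; the gripper's body (75 mm by 188 mm) begins 65 mm behind the grasp point.
Start: joints at [0.912, 0.259, 1.535, -0, 1.348, -0.203], TCP at [242.079, 493.865, 218.653] pointing down, gripper open.
Joint ranges: [-3.14, 3.14], [-0.91, 2.08], [0.19, 2.58], [-1.22, 4.36], [0.22, 2.71], [-3.12, 3.12]. Speed limits (rad/s): [2.57, 2.57, 3.14, 3.14, 3.14, 3.14].

## Interface

Orientations are given as [roll, pitch, yaw] about the fixed x, y, z axes, in that order (R = Rz(yaw) Ry(pitch) Rx(roll)).
In Python, from station import robot, imaging, sign_off gives the robot as it stands. The module is installed in compiled form; this text tells all that it offers.
- The arm moves only by the tool send_rows, never from a script. Its argument "moves" is text: rows parted by semicolons, each of 5 numbers parted by spaces: the shift along the tool's x, y, z in cm, then the turn about the tool's z in degrees, then the opening, from 0 (shut) to 1 (fully open). A call has 1 to 12 rows; each row is the pose to reach, as a shift and turn from the pose commanded when the call began, along the tool's axes at that moment; what a row does not reach only later rows make up. A row lasts 1/10 s, in which the tool goes at most 50 mm and 8.59 degrees, less where a joint would pass 70% of its speed; a pose out of reach is approached as far as the arm can. A call with a gripper value outside its range is refused whole. The fingers move at their own pace and stop on an object; "force" is the grip in N (left out, the last holds). Time passes only in rows, so rows that repeat a pose let the fingers close. It gives the time, the measured TCP pose, the force, the opening and the grip force at its end, in the units of the state.
- robot.observe(): the state, without advancing time (a new reading comes with each control period).
- imaging.capture(name): name is "scene" or "top" or "wrist"; returns the picture (400x640x3 uint8, blue, green, red); there is no depth.
- imaging.camera_model(name): a dict with "vertical_fov" (degrees; the focal length in pixels is half the picture's height over the tangent of half this angle, whatever the lens; pixels are square), "cx", "cy" (the principal point, pixels), "distortion" ([k1, k2, p1, p2, k3] as OpenCV has them; the pictures are not rectified), "extrinsics" (4x4, takes a point from world to camera coordinates); the wrist camera has in their place "mount" (4x4, takes a point from camera to tool coordinates, whose origin is the TCP and whose axes are the flange's). Camera axes: x right, y up, looking along -z (the intrinsics and any distortion apply to the point x, -y, -z); pixel columns grow to the right and rows downward; lengths in mm; the calibration is good to about 2 mm. A picture is of the moment at which its call begins: read the wrist's pose just before it. camera_model takes no time and is no camera call.
- sign_off(): hands the job in; it is judged then, once.
The state is a dict: "clock": time; "q": joint angles; "qvel": joint speeds; "tau": joint torques, N m; "eef_pos": TCP position; "tool_rot": TCP orientation; "wrist_force": force on the tool from outside, world axes, zero at the start; "torque": the same for the moment, N m; "gripper_width": opening from 0.0 (shut) to 1.0 (fully open); "grasp_force": force on a finger pad.
Only numpy, scipy, OpenCV 4.12 (cv2) and the standard library are available. Lean on these libraries where they do the work, as an engineer would, in place of code of your own. Each camera call takes 0.05 s, during which the arm holds its last target. There are 200 camera calls.

## Task

Warm the walnuts for the stall's customers: first slide the wooden tray of walnuts under the warmer's canopy, fully home against the back stop, without spilling a nut. Then turn the red lever dial clockwise until its white pointer points at the middle of the yellow clip on the scale, and let go of everything. Leave the mug, the jar and the nutcracker where they stand.

Things in the scene. Friction and masses are not known exactly. Their poses are not given: they have to be found in the camera images.
- warmer: Nut warmer, fixed. Bay open towards the robot, 130 mm wide between two 10 mm wooden cheeks, under an aluminium canopy (underside 75, top 90 mm up; heater housing 55 to 125 mm behind the mouth, 115 mm high). Origin: table level, middle of the bay's mouth; x points into the bay, z up. Back stop face at x = 95 mm: the tray's centre is at x = 40 mm when home, handle outside.
- tray: Open pale-wood tray, loose, 110 x 110 mm and 40 mm high (walls and floor 5 mm), standing on the table, holding five loose walnuts. Origin: centre of its underside; x points away from its handle (into the bay when loaded), z up. About 0.3 kg.
- tray_handle (a point): Grip point of the tray's dark wooden bar handle, 90 mm from the tray's centre on its -x side, 37 mm above the tray's underside. The bar is 20 mm wide (tray's y), 24 mm high (25 to 49 mm above the table) and reaches 54 to 116 mm from the tray's centre.
- dial (a joint): Angle of the red lever dial on the scale plate, rad, 0 to 4.71, growing clockwise seen from above; at 0 the pointer stands at 135 degrees anticlockwise from the warmer's x axis. Stiff friction, stays where it is left.
- dial_axis (a point): Point on the dial's vertical axis at the top face of the round black scale plate (radius 72 mm), 48 mm above the table, at x = -20, y = -155 mm from the warmer's origin; x axis along the lever towards the pointer. The plate lies on a wooden control box at the warmer's -y side, x -100 to 100, y -230 to -80 mm, 45 mm high.
- dial_lever (a point): Point in the red lever bar, 36 mm out from the dial's axis and 25 mm above the plate. The bar is 12 mm wide, runs radially from 12 mm behind the axis to 46 mm out, and stands from 9 to 39 mm above the plate; below it is a black hub disc, radius 22 mm, 10 mm high. It can be pushed from the side or pinched.
- dial_tip (a point): Tip of the dial's white pointer, 56 mm out from the dial's axis, 5 mm above the plate.
- clip_mark (a point): Middle of the inner edge of the yellow marker clip (14 mm wide along the scale, 14 mm radially, 5 mm high), fixed on the scale plate, 56 mm from the dial's axis: the pointer tip coincides with it when the dial is set. Its x axis points radially outwards.
- nut0: A brown walnut, a ball 30 mm across lying loose in the tray. Origin: its centre.
- nut1: A brown walnut, a ball 30 mm across lying loose in the tray. Origin: its centre.
- nut2: A brown walnut, a ball 30 mm across lying loose in the tray. Origin: its centre.
- nut3: A brown walnut, a ball 30 mm across lying loose in the tray. Origin: its centre.
- nut4: A brown walnut, a ball 30 mm across lying loose in the tray. Origin: its centre.
- mug: Orange mug, 76 mm across, 85 mm high, with a handle on its +y side, empty; a bystander. Origin: centre of its underside.
- jar: Amber jar with a brass lid, 72 mm across, 100 mm high; a bystander. Origin: centre of its underside.
- nutcracker: Dark wooden nutcracker, base 150 x 70 x 28 mm with a round lever above it up to 77 mm high, reaching 100 mm to its -x side; a bystander. Origin: centre of its underside.
Things that resemble listed ones, but are neither listed nor needed, are in the scene too. What is shaped like the tray but blue, green or purple is not meant.

How it is judged:
By the outcome, as a careful person would: the job done as asked, in the order asked, and still so for the second after the job is handed in, with the robot touching nothing.
It also fails if it takes over 72 s, if anything falls off the work surface, if the arm or the gripper's body presses on something with over 40 N, if the wrist force passes 120 N, or if a joint passes its speed limit or range.

## Working session

There is one attempt and no reset: what is moved stays moved. The work goes in short steps, Python scripts to look and compute and a tool call to move; the robot and the scene stay as the last step left them, time stands still between calls to the robot, and variables do not carry over. Pictures are saved under pics/ and viewed, at most 10 in all, crops included, and the job is handed in when it is done.

Besides the shell and the picture viewer there is one more tool, called as name(argument=value, ...), one argument or row to a line, values as JSON. send_rows: Moves the arm, as the interface text tells. Its arguments: {"type":"object","properties":{"moves":{"type":"string"},"force":{"type":"number"}},"required":["moves"]}

```bash
mkdir -p pics; python3 - <<'E'
from station import robot, imaging
import cv2,numpy as np
o=robot.observe();print(o['clock'],o['eef_pos'],o['tool_rot'])
for n in('scene','top'):
    im=imaging.capture(n);cv2.imwrite(f'pics/{n}0.png',im)
    m=imaging.camera_model(n);print(n,{k:np.round(np.array(v),4).tolist() for k,v in m.items() if not isinstance(v,str)})
m=imaging.camera_model('wrist');print(m)
E
```

```text
0.0 [241.75772175 493.42492223 217.81963466] [-3.13982876e+00 -3.66339584e-04  2.68574237e+00]
scene {'vertical_fov': 53.6315, 'cx': 315.1379, 'cy': 197.2102, 'distortion': [-0.0958, 0.0, 0.0, 0.0, 0.0], 'extrinsics': [[0.1186, 0.9929, 0.0065, -82.6982], [-0.6971, 0.0786, 0.7126, 268.2244], [0.7071, -0.089, 0.7015, -1682.4136], [0.0, 0.0, 0.0, 1.0]]}
top {'vertical_fov': 42.5715, 'cx': 311.6876, 'cy': 202.9408, 'distortion': [0.0155, 0.0, 0.0, 0.0, 0.0], 'extrinsics': [[0.0598, -0.9982, 0.0013, -10.1061], [0.9757, 0.0588, 0.2113, -491.8068], [-0.211, -0.0113, 0.9774, -1364.5921], [0.0, 0.0, 0.0, 1.0]]}
{'vertical_fov': 59.0355025072676, 'cx': 317.8890693846313, 'cy': 199.44230704205555, 'distortion': array([-0.01448793,  0.        ,  0.        ,  0.        ,  0.        ]), 'mount': array([[-6.15441102e-04,  9.53475419e-01,  3.01470143e-01,
         8.44258376e+01],
       [ 9.99999703e-01,  4.46872769e-04,  6.28117652e-04,
        -1.57199954e+00],
       [ 4.64175943e-04,  3.01470440e-01, -9.53475410e-01,
        -1.66401300e+02],
       [ 0.00000000e+00,  0.00000000e+00,  0.00000000e+00,
         1.00000000e+00]])}
```

View pics/top0.png

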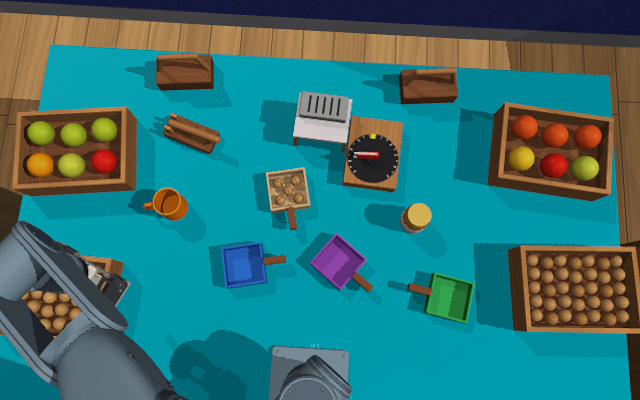

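View pics/scene0.png

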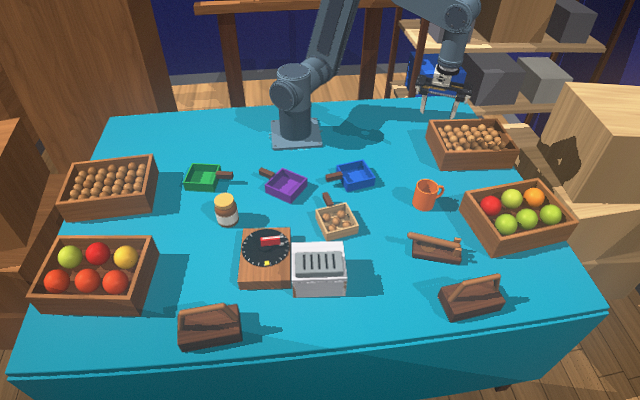

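The only pale tray with walnuts is at top (289,190), with its handle towards (292,225). The blue (245,265), purple (338,262) and green (450,297) ones are lookalikes and the crates hold other stock. I'll confirm this in an enlarged crop.

```bash
cat > h.py <<'E'
import numpy as np, cv2
from station import robot, imaging
from scipy.spatial.transform import Rotation as Rn
def model(n,st=None):
    m=imaging.camera_model(n);f=200/np.tan(np.radians(m['vertical_fov']/2))
    K=np.array([[f,0,m['cx']],[0,f,m['cy']],[0,0,1]])
    if n=='wrist':
        T=np.eye(4);T[:3,:3]=Rn.from_euler('xyz',st['tool_rot']).as_matrix();T[:3,3]=st['eef_pos'];C=T@np.array(m['mount'])
    else: C=np.linalg.inv(m['extrinsics'])
    return K,np.array(m['distortion']),C
def cast(M,px,z):
    K,D,C=M
    u=cv2.undistortPoints(np.array(px,float).reshape(-1,1,2),K,D).reshape(-1,2)
    d=np.c_[u[:,0],-u[:,1],-np.ones(len(u))]@C[:3,:3].T
    return C[:3,3]+d*((z-C[2,3])/d[:,2])[:,None]
def proj(M,P):
    K,D,C=M;E=np.linalg.inv(C);p=np.array(P,float)@E[:3,:3].T+E[:3,3]
    return cv2.projectPoints(p*[1,-1,-1],np.zeros(3),np.zeros(3),K,D)[0].reshape(-1,2)
E
python3 - <<'E'
from h import *
im=cv2.imread('pics/top0.png');c=im[85:235,255:415]
cv2.imwrite('pics/crop1.png',cv2.resize(c,None,fx=4,fy=4,interpolation=cv2.INTER_CUBIC))
M=model('top');h=cv2.cvtColor(im,cv2.COLOR_BGR2HSV)
def comp(m,x0,y0,x1,y1):
    z=np.zeros_like(m);z[y0:y1,x0:x1]=m[y0:y1,x0:x1]
    return max(cv2.findContours(z,cv2.RETR_EXTERNAL,cv2.CHAIN_APPROX_NONE)[0],key=cv2.contourArea)
for n,lo,hi,b in[('clip',(22,150,120),(35,255,255),(340,125,410,150)),('red',(0,170,100),(8,255,255),(340,130,410,180)),('white',(0,0,185),(180,50,255),(345,140,382,170)),('plate',(0,0,0),(180,120,70),(340,125,410,190)),('canopy',(0,0,110),(180,45,255),(285,85,360,145)),('wood',(5,50,40),(28,255,255),(343,110,410,195)),('tray',(5,20,40),(28,255,255),(260,160,320,235))]:
    k=comp(cv2.inRange(h,lo,hi),*b);m=cv2.moments(k);r=cv2.minAreaRect(k)
    print(n,cv2.contourArea(k),np.round([m['m10']/m['m00'],m['m01']/m['m00']],1),np.round(r[0],1),np.round(r[1],1),round(r[2],1),np.round(cv2.boxPoints(r),1).tolist())
E
```

```text
clip 16.5 [372.4 136. ] [372.5 136. ] [4. 5.] 90.0 [[370.0, 134.0], [375.0, 134.0], [375.0, 138.0], [370.0, 138.0]]
red 39.5 [367.9 155.9] [368.  154.5] [ 5. 20.] 90.0 [[358.0, 152.0], [378.0, 152.0], [378.0, 157.0], [358.0, 157.0]]
white 10.0 [364.9 152.9] [365.  152.8] [22.   1.7] 3.8 [[353.8999938964844, 152.89999389648438], [354.1000061035156, 151.1999969482422], [376.0, 152.6999969482422], [375.8999938964844, 154.3000030517578]]
plate 1671.5 [372.3 158.6] [372.5 158.5] [47. 49.] 90.0 [[348.0, 135.0], [397.0, 135.0], [397.0, 182.0], [348.0, 182.0]]
canopy 2373.5 [322.3 116.9] [322.3 116.6] [54.5 46.3] 7.4 [[292.29998779296875, 136.0], [298.29998779296875, 90.19999694824219], [352.29998779296875, 97.19999694824219], [346.29998779296875, 143.10000610351562]]
wood 3565.5 [372.6 153.7] [372.9 153.7] [53.5 70.1] 7.1 [[342.0, 185.10000610351562], [350.70001220703125, 115.5999984741211], [403.70001220703125, 122.19999694824219], [395.0, 191.8000030517578]]
tray 1608.5 [287.7 191.6] [288.7 199.2] [60. 39.] 81.9 [[265.20001220703125, 172.3000030517578], [303.79998779296875, 166.6999969482422], [312.29998779296875, 226.10000610351562], [273.70001220703125, 231.60000610351562]]
```

View pics/crop1.png

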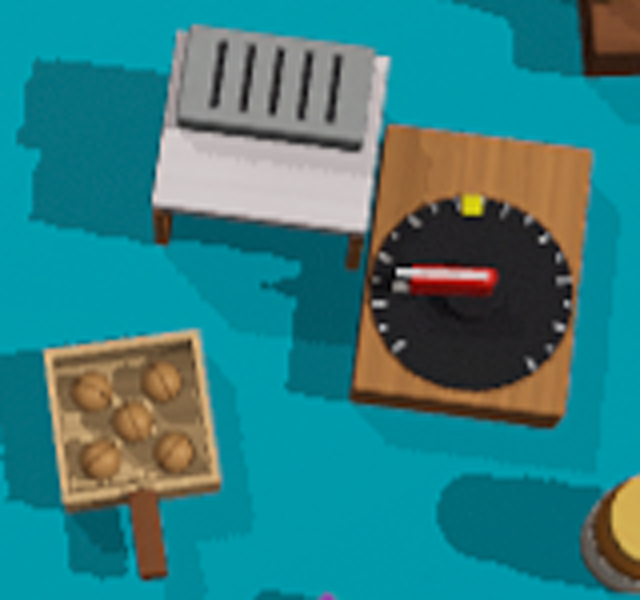

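The crop confirms it: the pale tray with five walnuts is at crop (132,420) with its dark handle at (147,535). The pointer is at (400,280) pointing left, and the clip is at (472,205). Now the rough positions.

```bash
python3 - <<'E'
from h import *
M=model('top')
f=lambda c:(np.array(c,float)+.5)/4-.5+[255,85]
def show(n,c,z): 
    p=cast(M,f(c),z)[:,:2];print(n,np.round(p,1).tolist());return p
ca=show('canopy FL FR BR BL',[(155,206),(368,230),(388,57),(180,33)],90)
bo=show('box FL FR BR BL',[(357,398),(563,418),(592,152),(388,125)],45)
tr=show('tray FL FR BR BL',[(64,502),(219,485),(200,330),(44,348)],40)
ha=show('handle near/end',[(145,492),(153,577)],49)
e=show('plate L R T B',[(370,288),(574,284),(472,192),(468,391)],48)
cl=show('clip inner',[(472,216)],53)
tp=show('tip',[(397,287)],53)
a=lambda d:np.degrees(np.arctan2(d[1],d[0]))
print('yaws', a(bo[3]-bo[0]),a(bo[2]-bo[1]),a(bo[0]-bo[1])-90,a(ca[0]-ca[1])-90,a(ca[3]-ca[0]),a(ca[2]-ca[1]))
print('tray yaw',a(tr[3]-tr[0]),a(tr[2]-tr[1]),a(tr[0]-tr[1])-90,a(ha[0]-ha[1]),'c',tr.mean(0))
print('box c',bo.mean(0),'canopy front mid',ca[:2].mean(0),'plate c',e[:2].mean(0),e[2:].mean(0))
E
```

```text
canopy FL FR BR BL [[668.9, 80.8], [660.4, -66.9], [788.5, -75.1], [797.7, 71.8]]
box FL FR BR BL [[552.3, -67.2], [546.6, -211.3], [744.3, -227.0], [756.2, -80.0]]
tray FL FR BR BL [[467.0, 132.1], [485.5, 25.5], [596.5, 45.7], [576.7, 154.7]]
handle near/end [[475.6, 76.0], [416.7, 66.5]]
plate L R T B [[632.1, -72.4], [643.7, -216.1], [707.8, -141.8], [561.3, -144.2]]
clip inner [[688.1, -141.9]]
tip [[632.4, -91.1]]
yaws -3.592021297137553 -4.53245843427194 -2.284176392652995 -3.3027829259832657 -3.977018137991023 -3.6510729498751684
tray yaw 11.630816738874154 10.323811987011425 9.840385766556238 9.183836758790108 c [531.4191677   89.49994895]
box c [ 649.85105353 -146.36952994] canopy front mid [664.66430157   6.94138239] plate c [ 637.91077848 -144.27667661] [ 634.54947184 -142.99131979]
```

send_rows(
  moves="-36.5 -28.9 0 -36.4 0.5;-36.5 -28.9 0 -36.4 0.5;-36.5 -28.9 0 -36.4 0.5;-36.5 -28.9 0 -36.4 0.5;-36.5 -28.9 0 -36.4 0.5;-36.5 -28.9 0 -36.4 0.5;-36.5 -28.9 0 -36.4 0.5;-36.5 -28.9 0 -36.4 0.5;-36.5 -28.9 0 -36.4 0.5;-36.5 -28.9 0 -36.4 0.5;-36.5 -28.9 0 -36.4 0.5;-36.5 -28.9 0 -36.4 0.5",
  force=20,
)

```text
clock: 1.3
eef_pos: [442.4, 73.1, 218.2]
tool_rot: [3.141, -0.001, -2.965]
wrist_force: [0.7, 0.2, -0.6]
gripper_width: 0.498
grasp_force: 0.0
```

send_rows(
  moves="0 0 0 0 0.5;0 0 0 0 0.5;0 0 0 0 0.5",
)

```text
clock: 1.6
eef_pos: [442.1, 74.9, 218.7]
tool_rot: [3.141, 0.0, -2.96]
wrist_force: [-0.1, 0.2, 0.2]
gripper_width: 0.499
grasp_force: 0.0
```

```bash
python3 - <<'E'
from h import *
import json
s=robot.observe();im=imaging.capture('wrist');cv2.imwrite('pics/w1.png',im)
st={k:np.array(s[k]).tolist() for k in('eef_pos','tool_rot','q','clock','gripper_width')};json.dump(st,open('w1.json','w'));print(st)
E
```

```text
{'eef_pos': [442.12595346869875, 74.85273621952386, 218.69646127456483], 'tool_rot': [3.141450243760827, 1.3533133139009834e-05, -2.95996036135335], 'q': [-0.08208468697739235, 0.073077145208318, 1.7613901556023974, 0.0001460610868104947, 1.3071494122877203, -1.834551372651917], 'clock': 1.6, 'gripper_width': 0.4990032588615798}
```

View pics/w1.png

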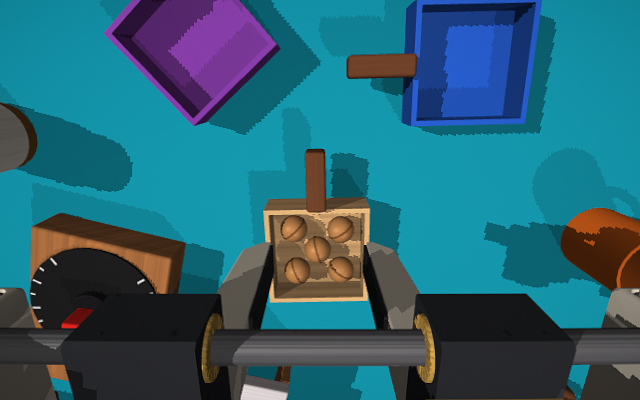

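The wrist view shows the tray rim at (264-369, 210-301) and the handle at (305-326, 150-212). The clip and bay are hidden by the gripper.

```bash
python3 - <<'E'
from h import *
import json
st=json.load(open('w1.json'));M=model('wrist',st)
im=cv2.imread('pics/w1.png');h=cv2.cvtColor(im,cv2.COLOR_BGR2HSV)
k=cv2.inRange(h,(0,90,30),(14,255,160));k[:145]=0;k[198:]=0;k[:,:295]=0;k[:,335:]=0
ys,xs=np.nonzero(k)
for y in(156,170,185,196): print(y,xs[ys==y].min(),xs[ys==y].max())
print(ys.min())
mid=[[(xs[ys==y].min()+xs[ys==y].max())/2,y] for y in(158,196)]
p=cast(M,mid,49)[:,:2];a=lambda d:np.degrees(np.arctan2(d[1],d[0]));print('handle',p,a(p[1]-p[0]))
print('end',cast(M,[[315.5,ys.min()]],49))
t=cast(M,[(264,210),(369,209),(368,301),(271,302)],40)[:,:2];print(t,t.mean(0),[a(t[3]-t[0]),a(t[2]-t[1]),a(t[0]-t[1])])
# same in top: nothing moved
g=p[0]
E
```

```text
156 305 324
170 306 324
185 306 324
196 307 325
149
handle [[422.2924171   66.4306061 ]
 [459.65335106  74.67363788]] 12.441973939715956
end [[413.56244298  65.82898181  49.        ]]
[[486.9521009   24.89576178]
 [466.32530319 131.51690694]
 [573.72041183 154.96441398]
 [594.72199641  47.44528679]] [530.42995308  89.70559237] [np.float64(11.817940892080468), np.float64(12.316085827906587), np.float64(-79.05088562296194)]
```

send_rows(
  moves="0.05 -0.2 0 -1.1 0.5;0.05 -0.2 5 -1.1 0.5;0.05 -0.2 10 -1.1 0.5;0.05 -0.2 15 -1.1 0.5;0.05 -0.2 18 -1.1 0.5;0.05 -0.2 20 -1.1 0.5;0.05 -0.2 20 -1.1 0.5;0.05 -0.2 20 -1.1 0;0.05 -0.2 20 -1.1 0;0.05 -0.2 20 -1.1 0;0.05 -0.2 20 -1.1 0;0.05 -0.2 20 -1.1 0",
  force=25,
)

```text
clock: 2.85
eef_pos: [443.3, 71.7, 19.7]
tool_rot: [-3.141, 0.002, -2.943]
wrist_force: [0.1, 1.8, 7.0]
gripper_width: 0.212
grasp_force: 25.0
```

send_rows(
  moves="-0.2 -0.3 0 0.8 0;-0.5 -0.8 0 2 0;-0.9 -1.4 0 3.5 0;-1.3 -2 0 5 0;-1.7 -2.7 0 6.6 0;-2.1 -3.3 0 8.2 0;-2.5 -3.9 0 9.8 0;-2.9 -4.5 0 11.3 0;-3.3 -5.2 0 12.8 0;-3.6 -5.7 0 14 0;-3.8 -6 0 14.7 0;-3.9 -6.1 0 15.1 0",
)

```text
clock: 4.05
eef_pos: [492.5, 20.1, 19.7]
tool_rot: [3.141, -0.0, 3.076]
wrist_force: [-4.5, 4.5, 11.5]
gripper_width: 0.209
grasp_force: 25.0
```

```bash
python3 - <<'E'
from h import *
import json
s=robot.observe();print(s['clock'],s['eef_pos'],s['tool_rot'],s['wrist_force'])
im=imaging.capture('top');cv2.imwrite('pics/top1.png',im)
cv2.imwrite('pics/crop2.png',cv2.resize(im[85:235,255:415],None,fx=4,fy=4,interpolation=cv2.INTER_CUBIC))
s=robot.observe();im=imaging.capture('wrist');cv2.imwrite('pics/w2.png',im)
json.dump({k:np.array(s[k]).tolist() for k in('eef_pos','tool_rot')},open('w2.json','w'))
E
```

```text
4.05 [492.52255522  20.06998665  19.72700825] [ 3.14079720e+00 -2.61796247e-04  3.07645460e+00] [-4.50128627  4.53197893 11.51091046]
```

View pics/crop2.png

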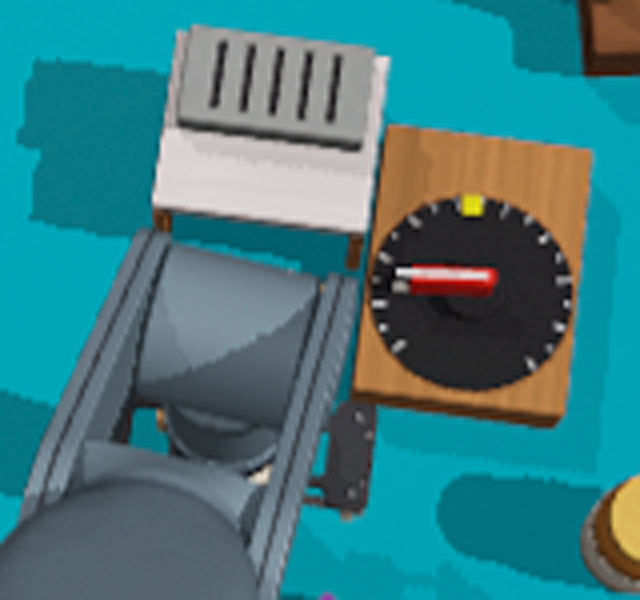

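View pics/w2.png

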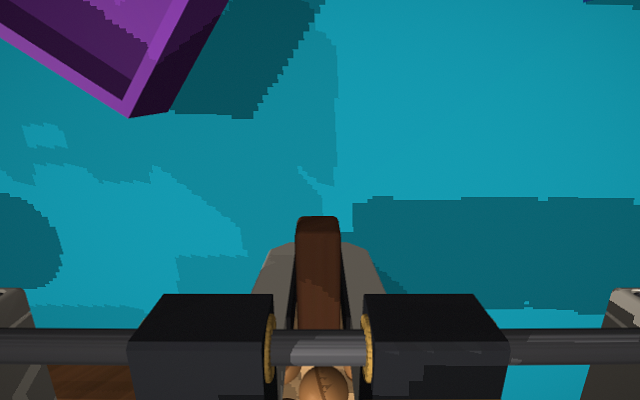

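The arm covers the tray, and the handle is centred between the pads at (318,260). Next I check the bay's midline from the cheek feet, at crop (162,243) and (354,267).

```bash
python3 - <<'E'
from h import *
M=model('top')
f=lambda c:(np.array(c,float)+.5)/4-.5+[255,85]
p=cast(M,f([(162,242),(354,266)]),0)[:,:2];print(p,p.mean(0),np.degrees(np.arctan2(*(p[0]-p[1])[::-1]))-90,np.linalg.norm(p[0]-p[1]))
im=cv2.imread('pics/top0.png')[128:155,290:350];h=cv2.cvtColor(im,cv2.COLOR_BGR2HSV)
k=cv2.inRange(h,(3,80,20),(22,255,200))
n,l,s,c=cv2.connectedComponentsWithStats(k)
for i in range(1,n): print(s[i],c[i]+[290,128])
E
```

```text
[[673.30690465  78.94174728]
 [663.39255788 -62.60810491]] [668.34973126   8.16682118] -4.006532184646886 141.89663465849998
[57  4  3 23 38] [348.26315789 144.42105263]
[ 4  9  4  9 30] [295.3 141.1]
[52 16  4  8 24] [343.25       147.58333333]
```

send_rows(
  moves="-0.3 0 0 0 0;-0.8 0 0 0 0;-1.5 0 0 0 0;-2.2 0 0 0 0;-2.9 0 0 0 0;-3.6 0 0 0 0;-4.3 0 0 0 0;-5 0 0 0 0;-5.7 0 0 0 0;-6.4 0 0 0 0;-7 0 0 0 0;-7.4 0 0 0 0",
)

```text
clock: 5.35
eef_pos: [565.4, 14.9, 19.7]
tool_rot: [3.142, -0.002, 3.077]
wrist_force: [-7.2, 0.1, 12.2]
gripper_width: 0.212
grasp_force: 25.0
```

send_rows(
  moves="-0.4 0 0 0 0;-0.9 0 0 0 0;-1.5 0 0 0 0;-2.1 0 0 0 0;-2.7 0 0 0 0;-3.2 0 0 0 0;-3.6 0 0 0 0;-3.8 0 0 0 0;-3.9 0 0 0 0;-3.9 0 0 0 0",
)

```text
clock: 6.35
eef_pos: [604.4, 12.4, 19.7]
tool_rot: [-3.142, -0.002, 3.077]
wrist_force: [-6.0, 1.3, 9.3]
gripper_width: 0.213
grasp_force: 25.0
```

Forces are steady and below contact level. The estimate puts home at about x 616, so I'll creep in.

send_rows(
  moves="-0.2 0 0 0 0;-0.4 0 0 0 0;-0.6 0 0 0 0;-0.7 0 0 0 0;-0.8 0 0 0 0;-0.9 0 0 0 0;-0.9 0 0 0 0",
)

```text
clock: 7.05
eef_pos: [613.3, 11.8, 19.7]
tool_rot: [-3.142, -0.002, 3.077]
wrist_force: [-5.9, 0.2, 8.6]
gripper_width: 0.211
grasp_force: 25.0
```

send_rows(
  moves="-0.1 0 0 0 0;-0.15 0 0 0 0;-0.2 0 0 0 0;-0.2 0 0 0 0",
)

```text
clock: 7.45
eef_pos: [614.1, 11.8, 19.7]
tool_rot: [-3.142, -0.004, 3.077]
wrist_force: [-9.2, 0.2, 11.3]
gripper_width: 0.214
grasp_force: 25.0
```

send_rows(
  moves="-0.1 0 0 0 0;-0.15 0 0 0 0;-0.2 0 0 0 0;-0.2 0 0 0 0",
)

```text
clock: 7.85
eef_pos: [614.2, 11.8, 19.6]
tool_rot: [-3.141, -0.008, 3.078]
wrist_force: [-13.9, 0.4, 16.0]
gripper_width: 0.213
grasp_force: 25.0
```

send_rows(
  moves="-0.1 0 0 0 0;-0.2 0 0 0 0;-0.2 0 0 0 0",
)

```text
clock: 8.15
eef_pos: [614.6, 11.8, 19.5]
tool_rot: [-3.142, -0.011, 3.078]
wrist_force: [-17.7, 0.0, 19.4]
gripper_width: 0.209
grasp_force: 25.0
```

send_rows(
  moves="0 0 0 0 0.45;0 0 0 0 0.45;0 0 0 0 0.45;0 0 0 0 0.45;0 0 -2 0 0.45;0 0 -5 0 0.45;2 0 -6 0 0;5 0 -6 0 0;5.5 0 -6 0 0;5.5 0 -3 0 0;5.5 0 -1 0 0;5.5 0 -1 0 0",
)

```text
clock: 9.35
eef_pos: [564.0, 15.0, 25.9]
tool_rot: [3.141, -0.005, 3.077]
wrist_force: [-0.9, -0.1, -0.5]
gripper_width: 0.011
grasp_force: 0.0
```

send_rows(
  moves="-0.5 0 0 0 0;-0.9 0 0 0 0;-1.2 0 0 0 0;-1.5 0 0 0 0;-1.7 0 0 0 0;-1.7 0 0 0 0",
)

```text
clock: 9.95
eef_pos: [578.5, 14.3, 28.8]
tool_rot: [3.141, -0.009, 3.077]
wrist_force: [-13.1, 0.4, 8.3]
gripper_width: 0.007
grasp_force: 6.3
```

send_rows(
  moves="-0.1 0 0 0 0;-0.2 0 0 0 0;-0.3 0 0 0 0;-0.3 0 0 0 0",
)

```text
clock: 10.35
eef_pos: [578.6, 14.5, 28.7]
tool_rot: [3.141, -0.014, 3.078]
wrist_force: [-20.8, 1.5, 15.0]
gripper_width: 0.005
grasp_force: 10.2
```

send_rows(
  moves="1 0 0 0 0;2 0 0 0 0;3 0 0 0 0;3 0 -5 0 0;3 0 -10 0 0;3 0 -15 0 0;3 0 -20 0 0.4;3 0 -22 0 0.4;3 0 -22 0 0.4;3 0 -22 0 0.4",
)

```text
clock: 11.35
eef_pos: [555.3, 15.5, 248.3]
tool_rot: [-3.142, 0.0, 3.077]
wrist_force: [-0.2, 0.1, 0.4]
gripper_width: 0.298
grasp_force: 0.0
```

```bash
python3 - <<'E'
from h import *
s=robot.observe();p=s['eef_pos'];R=Rn.from_euler('xyz',s['tool_rot']).as_matrix()
print(p,np.degrees(s['tool_rot'][2]),s['q'],R.T@(np.array([635,-174,250])-p))
im=imaging.capture('top');cv2.imwrite('pics/top2.png',im)
E
```

```text
[555.32837282  15.5180162  248.34890755] 176.28684634641303 [-1.72885414e-01  2.50378237e-01  1.47299397e+00  4.77162714e-05
  1.41775972e+00 -1.67888225e+00] [ -91.77858603 -183.96053382   -1.60806958]
```

send_rows(
  moves="-9.2 -18.4 0 84 0.4;-9.2 -18.4 0 84 0.4;-9.2 -18.4 0 84 0.4;-9.2 -18.4 0 84 0.4;-9.2 -18.4 0 84 0.4;-9.2 -18.4 0 84 0.4;-9.2 -18.4 0 84 0.4;-9.2 -18.4 0 84 0.4;-9.2 -18.4 0 84 0.4;-9.2 -18.4 0 84 0.4;-9.2 -18.4 0 84 0.4;-9.2 -18.4 0 84 0.4",
)

```text
clock: 12.6
eef_pos: [634.9, -173.9, 246.7]
tool_rot: [-3.139, -0.001, 1.614]
wrist_force: [1.0, 0.4, 0.1]
gripper_width: 0.4
grasp_force: 0.0
```

send_rows(
  moves="0 0 0 0 0.4;0 0 0 0 0.4;0 0 0 0 0.4",
)

```text
clock: 12.9
eef_pos: [635.5, -174.1, 248.6]
tool_rot: [-3.142, -0.0, 1.612]
wrist_force: [0.1, -0.6, 0.1]
gripper_width: 0.4
grasp_force: 0.0
```

```bash
python3 - <<'E'
from h import *
import json
s=robot.observe();im=imaging.capture('wrist');cv2.imwrite('pics/w3.png',im)
json.dump({k:np.array(s[k]).tolist() for k in('eef_pos','tool_rot')},open('w3.json','w'))
print(s['clock'],s['eef_pos'],s['tool_rot'],s['q'])
E
```

```text
12.9 [ 635.51388652 -174.09666833  248.57047335] [-3.14156973e+00 -3.53248309e-05  1.61151175e+00] [-4.36352394e-01  4.42398647e-01  1.19693162e+00  2.09056573e-05
  1.50229897e+00 -4.77069252e-01]
```

View pics/w3.png

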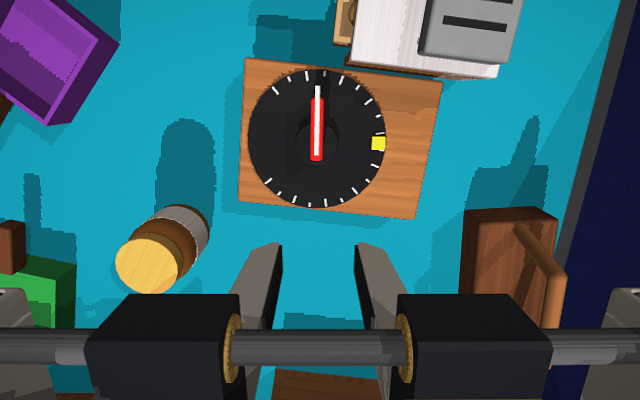

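The wrist view shows the dial hub near (317,138), the pointer tip at (318,86), and the clip at (378,143) with its inner edge at about (371,143). The tray rim pokes out of the bay at (343,20).

```bash
cat >> h.py <<'E'
def dial(M,im):
    h=cv2.cvtColor(im,cv2.COLOR_BGR2HSV)
    P=cv2.inRange(h,(0,0,0),(180,140,75));P[235:]=0;P=cv2.morphologyEx(P,cv2.MORPH_CLOSE,np.ones((9,9)))
    c=max(cv2.findContours(P,cv2.RETR_EXTERNAL,cv2.CHAIN_APPROX_NONE)[0],key=lambda q:cv2.contourArea(q))
    hull=cv2.convexHull(c).reshape(-1,2).astype(float)
    w=cast(M,hull,48)[:,:2].astype(np.float32);ctr,r=cv2.minEnclosingCircle(w)
    A=np.c_[2*w,np.ones(len(w))];s=np.linalg.lstsq(A,(w**2).sum(1),rcond=None)[0]
    Y=cv2.inRange(h,(22,130,120),(35,255,255));Y[:60]=0;Y[235:]=0
    yc=[q for q in cv2.findContours(Y,cv2.RETR_EXTERNAL,cv2.CHAIN_APPROX_NONE)[0] if cv2.contourArea(q)>30]
    ys=[cast(M,[np.array(cv2.minAreaRect(q)[0])],52.5)[0,:2] for q in yc]
    return ctr,r,s[:2],np.sqrt(s[2]+s[:2]@s[:2]),ys
def red(M,im,z=87):
    h=cv2.cvtColor(im,cv2.COLOR_BGR2HSV);k=cv2.inRange(h,(0,150,90),(8,255,255))|cv2.inRange(h,(172,150,90),(180,255,255))
    k[:60]=0;k[235:]=0
    c=max(cv2.findContours(k,cv2.RETR_EXTERNAL,cv2.CHAIN_APPROX_NONE)[0],key=cv2.contourArea)
    return cv2.minAreaRect(c)
E
python3 - <<'E'
from h import *
import json
st=json.load(open('w3.json'));M=model('wrist',st);im=cv2.imread('pics/w3.png')
ctr,r,cs,rs,ys=dial(M,im);print(ctr,r,cs,rs,ys,red(M,im))
tip=cast(M,[(318,86)],53)[0,:2]
cl=cast(M,[(371.5,143.3)],53)[0,:2]
h=cv2.cvtColor(im,cv2.COLOR_BGR2HSV);k=cv2.inRange(h,(0,0,170),(180,60,255));k[:80]=0;k[96:]=0;k[:,:305]=0;k[:,330:]=0
print(np.argwhere(k).mean(0),np.argwhere(k).min(0))
a=lambda d:np.degrees(np.arctan2(d[1],d[0]))
for c in(np.array(ctr),cs):print('tip',tip,a(tip-c),np.linalg.norm(tip-c),'clip',cl,a(cl-c),np.linalg.norm(cl-c),[a(y-c) for y in ys],[np.linalg.norm(y-c) for y in ys])
lv=cast(M,[(317,100),(317,158)],87)[:,:2];print('lever top ends',lv,a(lv[0]-lv[1]))
E
```

```text
(658.5071411132812, -128.326171875) 103.21045684814453 [ 645.38583928 -130.67652732] 83.98448601205102 [array([ 695.04141269, -142.16256935])] ((316.4999694824219, 128.5), (12.999998092651367, 62.99999237060547), 0.0)
[ 90.09615385 316.59615385] [ 80 306]
tip [631.38624727 -89.47643708] 124.9187881058582 47.37979290915949 clip [ 688.37333149 -143.18047663] -26.444001361844407 33.356254244342566 [np.float64(-20.742868499829502)] [np.float64(39.06659563544824)]
tip [631.38624727 -89.47643708] 108.76751318093032 43.51363018810627 clip [ 688.37333149 -143.18047663] -16.21834675254838 44.76911027292397 [np.float64(-13.02426197376578)] [np.float64(50.96670611368471)]
lever top ends [[ 630.98821368 -101.61462755]
 [ 633.05553822 -154.11964338]] 92.25479062940008
```

```bash
python3 - <<'E'
from h import *
import json
st=json.load(open('w3.json'));M=model('wrist',st);im=cv2.imread('pics/w3.png')
h=cv2.cvtColor(im,cv2.COLOR_BGR2HSV);a=lambda d:np.degrees(np.arctan2(d[1],d[0]))
wood=cv2.inRange(h,(5,110,90),(20,255,255))
# plate edge: walk inwards from the wood along rays round the plate
pts=[]
for t in np.radians(np.r_[0:360:6]):
    r=np.arange(85,50,-.25);x=317+r*np.cos(t);y=138+r*np.sin(t)
    v=h[...,2][np.round(y).astype(int),np.round(x).astype(int)];w=wood[np.round(y).astype(int),np.round(x).astype(int)]
    i=np.where((v<70)&(w==0))[0]
    if len(i) and i[0]>4 and w[i[0]-5]: pts.append((x[i[0]],y[i[0]]))
w=cast(M,pts,48)[:,:2];g=np.ones(len(w),bool)
for _ in range(4):
    s=np.linalg.lstsq(np.c_[2*w[g],np.ones(g.sum())],(w[g]**2).sum(1),rcond=None)[0];c=s[:2]
    d=np.linalg.norm(w-c,axis=1);g=abs(d-72)<3
print(len(w),g.sum(),c,np.sqrt(s[2]+c@c))
y=cv2.inRange(h,(22,130,120),(35,255,255));y[:120]=0;y[165:]=0;y[:,:360]=0;y[:,395:]=0
q=np.argwhere(y)[:,::-1];print('clip px',q.mean(0),q.min(0),q.max(0))
cl=cast(M,[q.mean(0)],53)[0,:2];tip=cast(M,[(317.8,86)],53)[0,:2]
for cc in(c,np.array([632.7,-144.8])):print(cc,'clip',a(cl-cc),np.linalg.norm(cl-cc),'tip',a(tip-cc),np.linalg.norm(tip-cc))
E
```

```text
46 45 [ 631.96928286 -144.79036614] 71.43481571916425
clip px [378.31088083 142.59067358] [371 136] [385 149]
[ 631.96928286 -144.79036614] clip 2.3687460881553095 63.365230257217824 tip 90.80622129152924 55.31157203782811
[ 632.7 -144.8] clip 2.405177447358735 62.635548333076486 tip 91.56261999950911 55.33630871303467
```

send_rows(
  moves="3 -0.16 4 0.8 0.4;6.3 -0.16 8 0.8 0.4;6.3 -0.16 12 0.8 0.4;6.3 -0.16 15 0.8 0.4;6.3 -0.16 17 0.8 0.4;6.3 -0.16 18.5 0.8 0.4;6.3 -0.16 19.2 0.8 0.4;6.3 -0.16 19.2 0.8 0.4;6.3 -0.16 19.2 0.8 0.4",
  force=15,
)

```text
clock: 13.85
eef_pos: [632.2, -111.6, 57.8]
tool_rot: [3.14, 0.001, 1.597]
wrist_force: [0.4, 0.6, 0.2]
gripper_width: 0.399
grasp_force: 0.0
```

send_rows(
  moves="0 0 0 0 0;0 0 0 0 0;0 0 0 0 0;0 0 0 0 0;0 0 0 0 0",
)

```text
clock: 14.35
eef_pos: [631.7, -111.3, 57.2]
tool_rot: [3.141, 0.0, 1.597]
wrist_force: [-0.4, 0.3, 1.4]
gripper_width: 0.128
grasp_force: 15.0
```

send_rows(
  moves="-0.01 0.23 0 4 0;-0.03 0.47 0 8 0;-0.07 0.7 0 12 0;-0.13 0.92 0 16 0;-0.2 1.15 0 20 0;-0.29 1.36 0 24 0;-0.39 1.57 0 28 0;-0.51 1.78 0 32 0;-0.64 1.97 0 36 0;-0.78 2.15 0 40 0;-0.94 2.33 0 44 0;-0.94 2.33 0 44 0",
)

```text
clock: 15.55
eef_pos: [654.5, -119.8, 57.1]
tool_rot: [-3.141, 0.0, 0.828]
wrist_force: [-3.4, 1.8, 6.3]
gripper_width: 0.128
grasp_force: 15.0
```

send_rows(
  moves="-0.01 0.23 0 4 0;-0.03 0.47 0 8 0;-0.07 0.7 0 12 0;-0.13 0.92 0 16 0;-0.2 1.15 0 20 0;-0.29 1.36 0 24 0;-0.39 1.57 0 28 0;-0.51 1.78 0 32 0;-0.64 1.97 0 36 0;-0.78 2.15 0 40 0;-0.98 2.37 0 45 0;-0.98 2.37 0 45 0",
)

```text
clock: 16.75
eef_pos: [664.8, -142.3, 57.0]
tool_rot: [-3.14, 0.002, 0.042]
wrist_force: [-3.4, 4.2, 6.4]
gripper_width: 0.123
grasp_force: 15.0
```

send_rows(
  moves="0 0 0 0 0.4;0 0 0 0 0.4;0 0 0 0 0.4;0 0 -4 0 0.4;0 0 -8 0 0.4;0 0 -12 0 0.4;0 0 -16 0 0.4;-3 0 -19 0 0.4;-6.3 0 -19 0 0.4;-6.3 0 -19 0 0.4;-6.3 0 -19 0 0.4;-6.3 0 -19 0 0.4",
)

```text
clock: 17.95
eef_pos: [603.5, -146.1, 246.2]
tool_rot: [-3.141, -0.0, 0.043]
wrist_force: [-0.0, -0.5, -0.3]
gripper_width: 0.4
grasp_force: 0.0
```

```bash
python3 - <<'E'
from h import *
import json
s=robot.observe();im=imaging.capture('wrist');cv2.imwrite('pics/w4.png',im)
json.dump({k:np.array(s[k]).tolist() for k in('eef_pos','tool_rot')},open('w4.json','w'))
print(s['clock'],s['eef_pos'],s['tool_rot'])
cv2.imwrite('pics/w4c.png',cv2.resize(im[0:250,220:480],None,fx=2.4,fy=2.4,interpolation=cv2.INTER_CUBIC))
E
```

```text
17.95 [ 603.52277291 -146.13287105  246.18496722] [-3.14148497e+00 -7.70329651e-05  4.34636222e-02]
```

View pics/w4c.png

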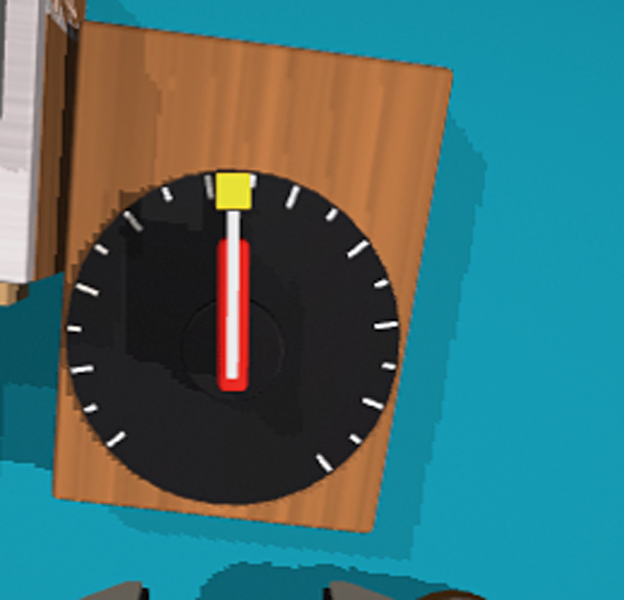

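The pointer at crop (233,215) meets the clip, which is centred at (233.5,191). I'll measure the offset and move the arm clear to check the tray.

send_rows(
  moves="-5 -5 0 0 0.4;-10 -12 0 0 0.4;-15 -17 0 0 0.4;-20 -20 0 0 0.4;-20 -20 0 0 0.4;-20 -20 0 0 0.4;-20 -20 0 0 0.4;-20 -20 0 0 0.4",
)

```text
clock: 18.8
eef_pos: [395.1, 45.5, 246.9]
tool_rot: [3.141, -0.001, 0.045]
wrist_force: [0.3, 0.0, -0.8]
gripper_width: 0.399
grasp_force: 0.0
```

```bash
python3 - <<'E'
from h import *
import json
st=json.load(open('w4.json'));M=model('wrist',st);im=cv2.imread('pics/w4.png');h=cv2.cvtColor(im,cv2.COLOR_BGR2HSV)
y=cv2.inRange(h,(22,130,120),(35,255,255));y[:60]=0;y[95:]=0
q=np.argwhere(y)[:,::-1];print('clip',q.min(0),q.max(0),q.mean(0))
for r in range(q[:,1].max()+2,100,3):
    v=im[r,305:330].min(1).astype(float);v[v<90]=0;print(r,(v*np.arange(305,330)).sum()/max(v.sum(),1))
yr=q.max(0)[1];
s=robot.observe();print(s['clock'],s['eef_pos'])
a=imaging.capture('top');b=imaging.capture('scene')
cv2.imwrite('pics/end.png',np.vstack([cv2.resize(a[80:240,140:440],(640,341),interpolation=cv2.INTER_CUBIC),cv2.resize(b[180:300,220:440],(475,259),interpolation=cv2.INTER_CUBIC)[:, :].copy() if False else cv2.copyMakeBorder(cv2.resize(b[180:300,220:440],(475,259),interpolation=cv2.INTER_CUBIC),0,0,0,165,cv2.BORDER_CONSTANT)]))
E
```

```text
clip [310  72] [324  86] [316.80821918  79.12328767]
88 316.6866554054054
91 316.6644238856182
94 316.6596814752724
97 316.66191275167785
18.8 [395.08725951  45.47095407 246.94508247]
```

View pics/end.png

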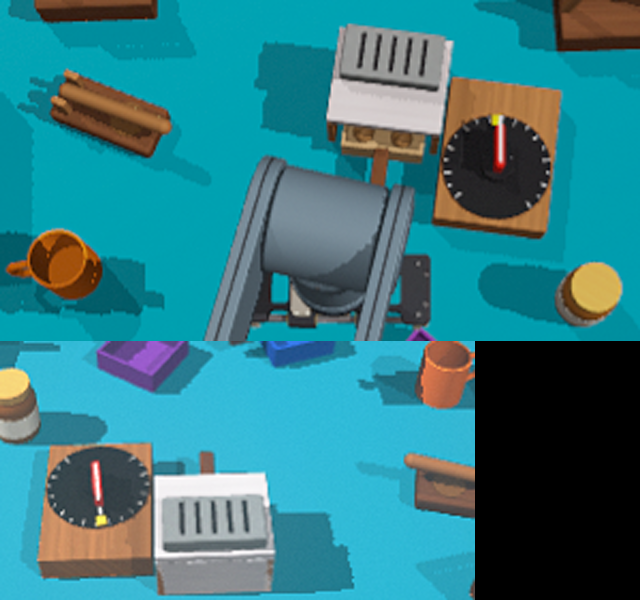

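```bash
python3 - <<'E'
from h import *
M=model('top')
p=cast(M,[(300,149),(338.3,154.5)],40)[:,:2];O=np.array([664.5,8.3]);t=np.radians(-3.8);R=np.array([[np.cos(t),-np.sin(t)],[np.sin(t),np.cos(t)]])
print(p,(p-O)@R)
E
```

```text
[[649.22001734  62.20254293]
 [639.44517606 -47.55176911]] [[-18.81872089  52.77137243]
 [-21.29822553 -57.38945813]]
```

```bash
python3 - <<'E'
from h import *
import json
M=model('wrist',json.load(open('w3.json')));im=cv2.imread('pics/w3.png')
O=np.array([662.4,8.5]);t=np.radians(-3.8);R=np.array([[np.cos(t),-np.sin(t)],[np.sin(t),np.cos(t)]])
for loc in[(-15,-55),(-15,-35),(-20,-55),(0,-75)]:
    w=R@np.array(loc)+O;print(loc,proj(M,[[*w,90 if loc[0]==0 else 40]])[0])
c=im[0:60,310:390];cv2.imwrite('pics/w3c.png',cv2.resize(c,None,fx=8,fy=8,interpolation=cv2.INTER_CUBIC))
E
```

```text
(-15, -55) [330.10095639  40.20914124]
(-15, -35) [332.51820505  17.79260023]
(-20, -55) [325.01488198  39.61788596]
(0, -75) [346.66249114  59.8685582 ]
```

View pics/w3c.png

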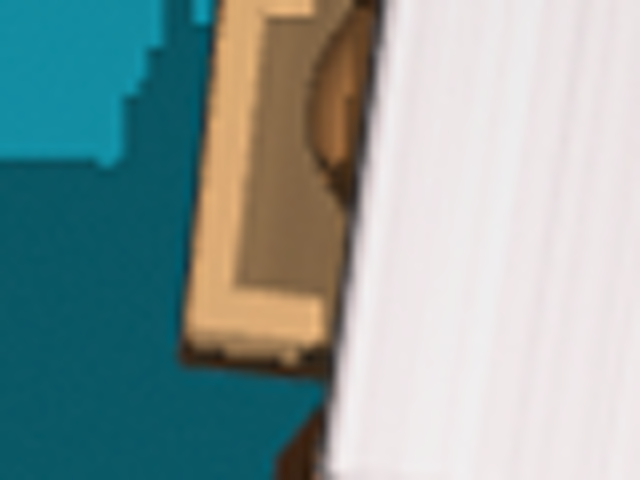

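The tray's front rim sits parallel to the canopy edge. Its corner is at crop (185,340), i.e. pixel (333,42.5), and projecting the home position gives (330,40) with the canopy edge shifted the same way. So the tray is home, and the nuts and bystanders are in place.

```bash
python3 -c "
from station import sign_off
print(sign_off())"
```

```text
the job is handed in; nothing more can be done
None
```

The job is handed in: the tray was pushed firmly against the back stop with no nut seen spilled. The dial pointer was then turned clockwise to the middle of the yellow clip (within about 0.2 mm in the picture). The arm is clear of everything, and the mug, jar and nutcracker were not touched.

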